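# Wind the load stand, then ratchet four clicks and hold

### The arm

A 6-joint arm with a two-finger parallel gripper is mounted at the origin on a cart in front of the work surface, level with it; the furniture and walls round the work are solid. World frame = base frame: x ahead of the robot, y to its left, z up, the work surface at z = 0. Lengths are in m, angles in rad, forces in N, time in s.
With the tool pointing down it reaches from about 0.35 to 1 m from the base axis. Payload 7.1 kg.
Tool frame: the origin (TCP) lies between the finger pads; the fingertips stand 25 mm ahead of it and the grasp point (between the pads) lies 6 mm ahead of it; z points along the fingers, y is the line along which they close (so a half turn about z gives the same grasp; the last joint's range is limited). The gripper opens to 85 mm and grips with 20 to 120 N. Pads are 22 mm wide; open, the fingers measure 114 mm over their backs; the gripper's body (76 mm by 85 mm) begins 54 mm behind the grasp point. The pads swing forward as they close: fully open they stand 13 mm farther back than shut.
Start: joints at [1.092, 0.423, 1.63, -0, 1.089, -0.019], TCP at [0.277, 0.56, 0.256] pointing down, gripper open.
Joint ranges: [-3, 3], [-0.9, 2.11], [0.09, 2.58], [-1.31, 4.45], [0.11, 2.69], [-2.54, 2.54]. Speed limits (rad/s): [2.39, 2.39, 3.01, 3.14, 3.14, 3.14].

### API

Orientations are given as a 3x3 rotation matrix whose columns are the frame's x, y, z axes.
In Python, from workcell import * gives the robot as it stands.
- The arm moves only by the tool move_arm, never from a script. Its argument "commands" is a list that holds one entry, the list of rows, each a list of 6 numbers: the shift along the tool's x, y, z scaled (see below), then the turn, a rotation vector about the tool's x, y, z scaled (see below). In form: [[[dx, dy, dz, ax, ay, az], ...]]. A call has 1 to 20 rows; each row shifts and turns the commanded pose from where the row before left it, along the tool's axes as they then stand; what a row does not reach is not made up. The controller multiplies each number of a shift by 0.04 m and each number of a turn by 0.1 rad. A row lasts 1/8 s, in which the tool goes at most 62.5 mm and 10.7 degrees, less where a joint would pass 70% of its speed; a pose out of reach is approached as far as the arm can. A call with a number of a shift or a turn outside -1 to 1 is refused whole. A call with a gripper value outside its range is refused whole. "jaw" is the opening, from 0 (shut) to 1 (fully open), set as the call begins (left out, the last holds). The fingers move at their own pace and stop on an object; "grip_force" is the grip in N (left out, the last holds). Time passes only in rows, so rows that do not move let the fingers close. It gives the time, the measured TCP pose, the force, the opening and the grip force at its end, in the units of the state.
- get_state(): the state, without advancing time (a new reading comes with each control period).
- get_image(name): name is "side" or "top"; returns the picture (400x640x3 uint8, blue, green, red); there is no depth.
- camera_info(name): a dict with "mtx" (3x3 intrinsics, pixels), "D" ([k1, k2, p1, p2, k3] as OpenCV has them; the pictures are not rectified), "pose" (4x4, takes a point from camera to world coordinates). Camera axes: x right, y up, looking along -z (the intrinsics and any distortion apply to the point x, -y, -z); pixel columns grow to the right and rows downward; lengths in m; the calibration is good to about 2 mm. A picture is of the moment at which its call begins. camera_info takes no time and is no camera call.
- finish_job(): hands the job in; it is judged then, once.
Trained networks look in the newest picture that a camera, given by its name, has taken for a name from the list of things; names that differ only in an ending like _2 or _b are one class to them, and where a whole thing is asked for, a point or a joint stands for the part that bears it (a point fixed in the world has none). Each returns a list of dicts, best first, with "p" (0 to 1); they miss things now and then, are a little off and sometimes report something else, mostly with a low value. They report only what shows in the picture. A call takes as long as a camera call.
- boxes_of(camera, query): "extent" ([left, top, right, bottom] in pixels, round what is visible of it).
- cut_out(camera, query): "region" (400x640 bool, what is visible of it) and "extent" ([left, top, right, bottom] in pixels, round what is visible of it).
- tip_of(camera, query): "xy" ([column, row] in pixels: a listed point, or the origin of a listed thing).
The state is a dict: "t": time; "q": joint angles; "qvel": joint speeds; "joint_torque": joint torques, N m; "tool_pos": TCP position; "tcp_rot": TCP orientation; "ft_force": force on the tool from outside, world axes, zero at the start; "ft_torque": the same for the moment, N m; "gripper_width": finger opening in m; "grasp_force": force on a finger pad.
Only numpy, scipy, OpenCV 4.12 (cv2) and the standard library are available. Lean on these libraries where they do the work, as an engineer would, in place of code of your own. Each camera call takes 0.05 s, during which the arm holds its last target. There are 200 camera calls.

### The job

Get the ratchet load stand ready for a reading: turn its yellow wing key clockwise (seen from above), regrasping as needed, until it is fully against its stop, and leave it there. Then take the lever's red handle and advance it clockwise by exactly four clicks from where it stands, stop as soon as the fourth has dropped in (not a fifth), and finish while still gripping the handle there, at rest. Leave the loose things on the bench where they are.

Things in the scene. Friction and masses are not known exactly. Their poses are not given: they have to be found in the camera images.
- stand: ratchet load stand, fixed: grey base plate 150 (x) x 310 (y) x 12 mm, origin at the centre of its underside, z up. It carries a blue drum (68 mm wide, top 46 mm above the bench) with the yellow key, vertical axis at x 25, y 85 mm of the stand's frame, and a steel ratchet wheel (73 mm wide) with the lever, vertical axis at x 0, y -75 mm, whose round flange sits on the plate at any angle.
- key_grip (a point): point on the key's axis, 70 mm above the bench, at the height to grip: the yellow blade is 46 mm long (this point's x axis), 10 mm thick (y axis) and reaches from 52 to 86 mm above the bench. The point turns with the key.
- key (a joint): turn of the key in rad, growing clockwise from above; it starts between 0 and 0.6 and the stop is at 2.6. A spring inside makes it stiffer as it winds (about 0.09 N m at first, 0.15 N m before the stop), but friction keeps it where it is left.
- handle (a point): point on the axis of the lever's red handle, 88 mm above the bench, 110 mm from pivot, at the height to grip. The handle is an upright round grip, 24 mm diameter, 53 to 113 mm above the bench; it spins freely on its own axis, so the gripper need not turn with the lever. Below it the dark lever arm runs to the pivot, its top 49 mm above the bench.
- pivot (a point): the lever's vertical axis, 88 mm above the bench (same height as handle), fixed to the stand.
- lever (a joint): lever angle in rad, growing clockwise from above. A click is 0.262 rad (15 degrees, 28.7 mm at the handle). It starts resting on a tooth at about 0 and stops at 6.4 clicks; it cannot go back. The push at the handle rises from about 2 to 5 N as a tooth lifts the pawl and falls suddenly by 4 N or more as it drops behind, 0.8 to 0.9 of a click on. A weak spring leans the lever back on the pawl.
- pawl (a joint): brass sprung pawl against the teeth on the side away from the robot, 40 mm above the bench. Angle in rad: 0 seated between two teeth, rising to about 0.05 as a tooth lifts it, snapping back to 0 at each click.
- pliers: bystander: pliers with red handles, 62x147x13 mm, lying; origin at the centre of its underside
- caliper: bystander: steel caliper, 62x200x10 mm, lying; origin at the centre of its underside
- oil_bottle: bystander: yellow oil bottle with a red spout, 54 mm across, 165 mm tall; origin at the centre of its underside
- grease_tin: bystander: blue tin with a white lid, 69 mm across, 44 mm tall; origin at the centre of its underside
- sample_jar_0: bystander: white jar with a blue lid, 54 mm across, 64 mm tall; origin at the centre of its underside
- check_weight: bystander: beige cylindrical check weight with a head, 38 mm across, 66 mm tall; origin at the centre of its underside
- tape_black: bystander: roll of black tape, 64 mm across, 18 mm tall; origin at the centre of its underside

How it is judged:
On the way, in this order (a step that is already met when the one before it is completed fails the run):
1. the key is wound against its stop (within 0.12 rad) and let go, the lever not yet advanced (value of joint key above 2.48 rad and contact force between the fingers and stand below 0.1 N and distance of handle from where it was at the start of the episode below 0.012 m), for 0.2 s.
2. the lever has been advanced by its first click with the fingers on the handle (distance of handle from where it was at the start of the episode above 0.0259 m and contact force between the fingers and lever above 0.5 N), for 0.05 s.
At the end, for the whole second after the job is handed in: the key is within 0.15 rad of its stop; the lever has gone four clicks from its start (handle 105 to 125 mm from where it started, 110 mm being exact), the pawl has dropped in behind the fourth tooth (joint below 0.04 rad), the lever is at rest and the fingers press on its handle with more than 2 N (distance of handle from where it was at the start of the episode between 0.105 and 0.1246 m and value of joint pawl below 0.04 rad and not (velocity of joint lever above 0.1 rad/s) and velocity of joint lever above -0.1 rad/s and contact force between the fingers and lever above 2 N and value of joint key above 2.45 rad); the arm keeps its last pose, push and grip.
It fails at once if the lever goes to a fifth click (distance of handle from where it was at the start of the episode above 0.1316 m).
It fails at once if a loose thing on the bench is moved by more than 20 mm (distance of any of pliers, caliper, oil_bottle, grease_tin, sample_jar_0, check_weight, tape_black from where it was at the start of the episode above 0.02 m).
It also fails if it takes over 64 s, if anything falls off the work surface, if the arm or the gripper's body presses on something with over 40 N, if the wrist force passes 120 N, or if a joint passes its speed limit or range.

## Working session

There is one attempt and no reset: what is moved stays moved. The work goes in short steps, Python scripts to look and compute and a tool call to move; the robot and the scene stay as the last step left them, time stands still between calls to the robot, and variables do not carry over. Pictures are saved under pics/ and viewed, at most 10 in all, crops included, and the job is handed in when it is done.

Besides the shell and the picture viewer there is one more tool, called after "Request:" in YAML: its name, and indented under it one key for each argument. move_arm: Moves the arm, as the interface text tells. Its arguments: {"type":"object","properties":{"commands":{"type":"array","items":{"type":"array","items":{"type":"array","items":{"type":"number","minimum":-1,"maximum":1}}}},"jaw":{"type":"number"},"grip_force":{"type":"number"}},"required":["commands"]}

```bash
mkdir -p pics; ls; cat > h.py <<'E'
from workcell import *
import numpy as np, cv2
def ray(cam,xy):
    c=camera_info(cam);m=np.array(c["mtx"]);P=np.array(c["pose"])
    u=cv2.undistortPoints(np.array([[xy]],float),m,np.array(c["D"],float))[0,0]
    d=P[:3,:3]@np.array([u[0],-u[1],-1.]);return P[:3,3],d
def at(cam,xy,z):
    o,d=ray(cam,xy);return o+d*(z-o[2])/d[2]
def proj(cam,p):
    c=camera_info(cam);P=np.linalg.inv(np.array(c["pose"]));q=P[:3,:3]@np.array(p)+P[:3,3]
    q=np.array([[q[0],-q[1],-q[2]]]);return cv2.projectPoints(q,np.zeros(3),np.zeros(3),np.array(c["mtx"]),np.array(c["D"],float))[0][0,0]
E
python3 - <<'E'
from h import *
for c in("side","top"):
    im=get_image(c);cv2.imwrite(f"pics/{c}0.png",im)
    print(c,np.round(camera_info(c)["pose"],3).tolist())
    for n,z in(("key_grip",.07),("handle",.088),("pivot",.088),("stand",0),("pliers",0),("oil_bottle",0)):
        for r in tip_of(c,n)[:2]: print(n,round(r["p"],2),np.round(r["xy"],1),np.round(at(c,r["xy"],z),4))
s=get_state();print(s["t"],s["tool_pos"],np.round(s["tcp_rot"],3).tolist())
E
```

```text
pics
side [[0.879, 0.274, -0.391, -0.049], [-0.477, 0.482, -0.735, -1.104], [-0.013, 0.832, 0.555, 0.928], [0.0, 0.0, 0.0, 1.0]]
key_grip 0.66 [330.  197.1] [0.5832 0.0346 0.07  ]
handle 0.7 [342.1 235.1] [ 0.5043 -0.1768  0.088 ]
handle 0.18 [242.9 174.7] [0.3784 0.2808 0.088 ]
pivot 0.72 [356.7 218.8] [ 0.5816 -0.1304  0.088 ]
stand 0.7 [330.1 320.3] [ 0.3577 -0.3686  0.    ]
stand 0.55 [340.2 230.3] [ 0.5696 -0.0553  0.    ]
pliers 0.6 [327.2 318.1] [ 0.3549 -0.3584  0.    ]
oil_bottle 0.84 [436.6 294.4] [ 0.652  -0.4304  0.    ]
oil_bottle 0.28 [241.6 174.6] [0.4191 0.4291 0.    ]
top [[-0.011, 0.976, -0.218, 0.227], [-1.0, -0.011, -0.0, -0.008], [-0.003, 0.218, 0.976, 1.496], [0.0, 0.0, 0.0, 1.0]]
key_grip 0.41 [378.8 138. ] [ 0.7375 -0.1978  0.07  ]
handle 0.94 [380. 217.] [ 0.4945 -0.1895  0.088 ]
pivot 0.74 [361.2 186.5] [ 0.5842 -0.1388  0.088 ]
pivot 0.57 [302.5 190.4] [0.5745 0.0298 0.088 ]
stand 0.88 [333.5 196.3] [ 0.5767 -0.0618  0.    ]
pliers 0.79 [436.4 268.6] [ 0.353  -0.3639  0.    ]
oil_bottle 0.7 [450.9 171.8] [ 0.6508 -0.4276  0.    ]
0.7 [0.27732789 0.56008496 0.25635407] [[-0.896, 0.444, 0.0], [0.444, 0.896, 0.0], [-0.0, 0.0, -1.0]]
```

```bash
python3 - <<'E'
from h import *
a=cv2.imread("pics/top0.png")[80:320,200:500];b=cv2.imread("pics/side0.png")[110:350,190:490]
cv2.imwrite("pics/tc.png",cv2.resize(a,(750,600),interpolation=2));cv2.imwrite("pics/sc.png",cv2.resize(b,(750,600),interpolation=2))
E
```

```text
(no output)
```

View pics/tc.png

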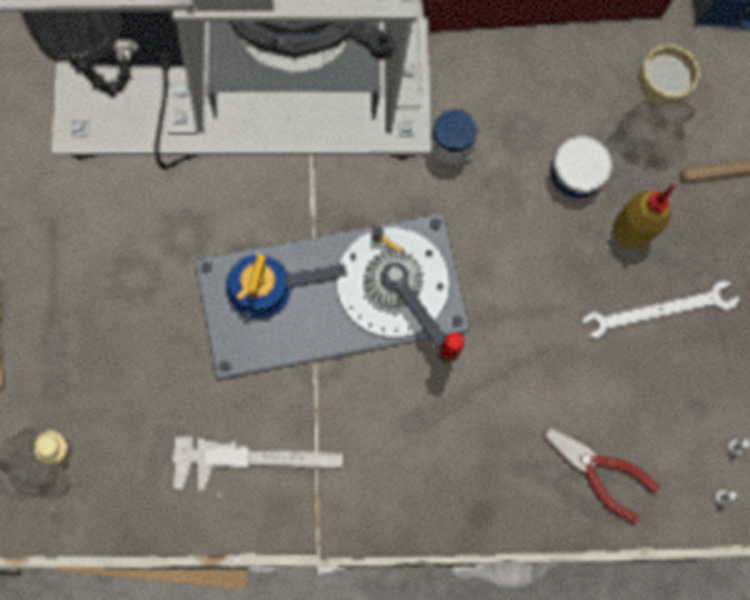

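View pics/sc.png

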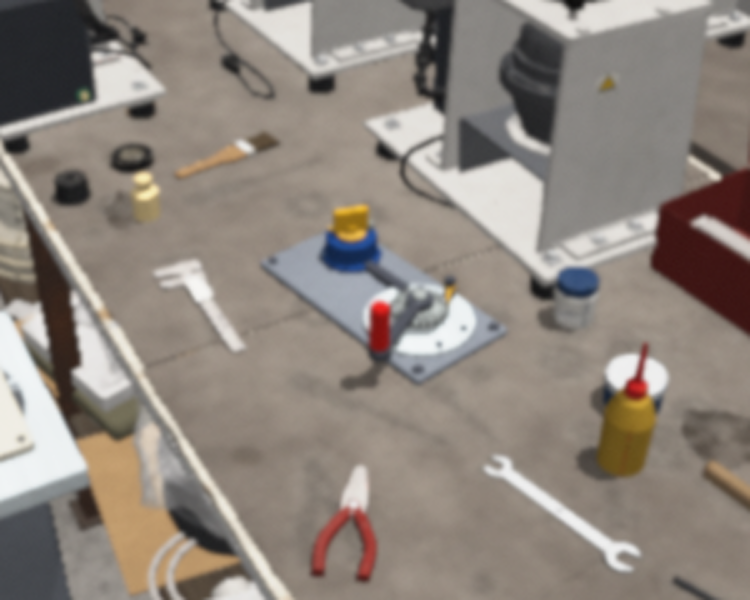

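The top view shows the drum and key at crop (258,285), the wheel at (395,278) and the red handle at (455,345). The stand is yawed about 12° and the blade points about -20°. Next I'll fit these precisely.

```bash
cat > fit.py <<'E'
from h import *
from scipy.optimize import least_squares
def hull_mask(polys):
    m=np.zeros((400*4,640*4),np.uint8)
    for p in polys:
        cv2.fillPoly(m,[cv2.convexHull((np.array(p)*4+2).astype(np.int32))],255)
    return cv2.resize(m,(640,400),interpolation=cv2.INTER_AREA)/255.
def pts(cam,P): return [proj(cam,p) for p in P]
def cyl(x,y,r,z0,z1): return [(x+r*np.cos(t),y+r*np.sin(t),z) for t in np.linspace(0,6.28,24) for z in(z0,z1)]
def mom(m):
    M=cv2.moments(m.astype(np.float32));return np.array([M["m10"]/M["m00"],M["m01"]/M["m00"]]),.5*np.arctan2(2*M["mu11"],M["mu20"]-M["mu02"]),M["m00"]
def colour(im,lo,hi,c,r=30):
    h=cv2.cvtColor(cv2.GaussianBlur(im,(3,3),0),cv2.COLOR_BGR2HSV);m=cv2.inRange(h,lo,hi)
    if lo[0]==0: m|=cv2.inRange(h,(172,lo[1],lo[2]),(180,255,255))
    k=np.zeros_like(m);cv2.circle(k,tuple(int(v) for v in c),r,255,-1);return m&k
E
python3 - <<'E'
from fit import *
T=cv2.imread("pics/top0.png");S=cv2.imread("pics/side0.png")
ims={"top":T,"side":S}
# key
K={c:colour(ims[c],(15,110,80),(35,255,255),p,22) for c,p in(("top",(303,190)),("side",(330,198)))}
R={c:colour(ims[c],(0,130,80),(8,255,255),p,22) for c,p in(("top",(381,218)),("side",(342,240)))}
B={c:colour(ims[c],(100,110,30),(125,255,255),p,28)|K[c] for c,p in(("top",(303,193)),("side",(330,206)))}
for n,d in(("K",K),("R",R),("B",B)):
    for c in d: a=mom(d[c]);print(n,c,np.round(a[0],2),round(a[1],3),a[2]/255)
def fitcyl(d,r,z0,z1,x0):
    f=lambda v:np.concatenate([mom(hull_mask([pts(c,cyl(v[0],v[1],r,z0,z1))]))[0]-mom(hull_mask([np.argwhere(d[c])[:,::-1]]))[0] for c in d])
    s=least_squares(f,x0,diff_step=.003);return s.x,s.fun
print("handle",fitcyl(R,.012,.053,.113,[.5,-.185]))
def blade(x,y,a):
    u=np.array([np.cos(a),np.sin(a)]);w=np.array([-u[1],u[0]])
    return [(*(np.array([x,y])+s*.023*u+t*.005*w),z) for s in(-1,1) for t in(-1,1) for z in(.052,.086)]
# key: IoU search over blade pose + drum centre by moments
best=[]
for a in np.radians(np.arange(-60,30,4)):
  def f(v):
    return np.concatenate([mom(hull_mask([pts(c,blade(v[0],v[1],a))]))[0]-mom(K[c])[0] for c in K])
  s=least_squares(f,[.578,.035],diff_step=.003)
  iou=[(lambda m,k:np.minimum(m,k).sum()/np.maximum(m,k).sum())(hull_mask([pts(c,blade(*s.x,a))]),K[c]/255.) for c in K]
  best.append((sum(iou),np.degrees(a),s.x.round(4),np.round(iou,2)))
for b in sorted(best,key=lambda b:-b[0])[:4]:print(b)
print("drum",fitcyl(B,.034,.012,.046,[.578,.035]))
# plate via top-plane corners
for q in((282,182.8),(374.8,166),(386,211),(287.2,231.2)):print(at("top",q,.012).round(4))
for n,x in(("K",K),("B",B)):
  for c in x: cv2.imwrite(f"pics/m{n}{c}.png",x[c])
E
```

```text
K top [302.35 191.15] -1.197 141.0
K side [329.96 198.23] -0.603 172.0
R top [381.02 217.07] -0.845 60.0
R side [341.66 240.73] -1.529 132.0
B top [303.04 194.42] 0.703 398.0
B side [330.05 205.69] -1.527 405.0
handle (array([ 0.49398456, -0.19309276]), array([-0.02535774,  0.14703846,  0.15166381, -0.20489211]))Traceback (most recent call last):
  File "<stdin>", line 22, in <module>
    return func(*args, **kwargs)
    result = trf(vector_fun.fun, vector_fun.jac, x0, f0, J0, lb, ub, ftol, xtol,
                 gtol, max_nfev, x_scale, loss_function, tr_solver,
                 tr_options.copy(), verbose, callback=callback_wrapped)
    return trf_no_bounds(
        fun, jac, x0, f0, J0, ftol, xtol, gtol, max_nfev, x_scale,
        loss_function, tr_solver, tr_options, verbose, callback=callback)
    J = jac(x)
    self._update_jac()
    ~~~~~~~~~~~~~~~~^^
    self.J = self.jac_wrapped(xp_copy(self.x), f0=self.f)
             ~~~~~~~~~~~~~~~~^^^^^^^^^^^^^^^^^^^^^^^^^^^^
    J, dct = approx_derivative(
             ~~~~~~~~~~~~~~~~~^
        self.fun,
        ^^^^^^^^^
    ...<2 line
[... 390 characters left out ...]
 - f0 for f_eval in f_evals]
                                    ^^^^^^^
    f = np.atleast_1d(self.fun(x, *self.args, **self.kwargs))
                      ~~~~~~~~^^^^^^^^^^^^^^^^^^^^^^^^^^^^^^
    return np.atleast_1d(self.fun(x))
                         ~~~~~~~~^^^
    return self.f(x, *self.args, **self.kwargs)
           ~~~~~~^^^^^^^^^^^^^^^^^^^^^^^^^^^^^^
  File "<stdin>", line 21, in f
  File "fit.py", line 8, in pts
    def pts(cam,P): return [proj(cam,p) for p in P]
                            ~~~~^^^^^^^
  File "h.py", line 10, in proj
    c=camera_info(cam);P=np.linalg.inv(np.array(c["pose"]));q=P[:3,:3]@np.array(p)+P[:3,3]
ValueError: time passes only in moves, steps and waits
```

```bash
sed -i 's/^import numpy as np, cv2/import numpy as np, cv2, functools\ncamera_info=functools.lru_cache(None)(camera_info)/' h.py
python3 - <<'E'
from fit import *
T=cv2.imread("pics/top0.png");S=cv2.imread("pics/side0.png")
ims={"top":T,"side":S}
K={c:colour(ims[c],(15,110,80),(35,255,255),p,22) for c,p in(("top",(303,190)),("side",(330,198)))}
B={c:colour(ims[c],(100,110,30),(125,255,255),p,28)|K[c] for c,p in(("top",(303,193)),("side",(330,206)))}
def blade(x,y,a):
    u=np.array([np.cos(a),np.sin(a)]);w=np.array([-u[1],u[0]])
    return [(*(np.array([x,y])+s*.023*u+t*.005*w),z) for s in(-1,1) for t in(-1,1) for z in(.052,.086)]
best=[]
for a in np.radians(np.arange(-60,30,4)):
  for x in np.arange(.57,.592,.003):
   for y in np.arange(.024,.042,.003):
    iou=[(lambda m,k:np.minimum(m,k).sum()/np.maximum(m,k).sum())(hull_mask([pts(c,blade(x,y,a))]),K[c]/255.) for c in K]
    best.append((sum(iou),np.degrees(a),x,y,np.round(iou,2)))
for b in sorted(best,key=lambda b:-b[0])[:6]:print(b)
# drum blue only, outline of the drum's top disc + body
for c in B:
  ys,xs=np.where(B[c]&~K[c]); print(c,xs.min(),xs.max(),ys.min(),ys.max())
  q=np.array(pts(c,cyl(.58,.033,.034,.012,.046)));print("model at .58,.033",q.min(0),q.max(0))
C=[at("top",q,.012) for q in((282,182.8),(374.8,166),(386,211),(287.2,231.2))]
print(np.round(C,4))
E
```

```text
(np.float64(1.297132369159931), np.float64(-28.0), np.float64(0.582), np.float64(0.033), array([0.51, 0.79]))
(np.float64(1.2906030467240526), np.float64(-32.0), np.float64(0.582), np.float64(0.033), array([0.52, 0.77]))
(np.float64(1.2899556861738066), np.float64(-24.000000000000004), np.float64(0.582), np.float64(0.033), array([0.5 , 0.79]))
(np.float64(1.2877684562365146), np.float64(-28.0), np.float64(0.579), np.float64(0.033), array([0.52, 0.77]))
(np.float64(1.281010051192904), np.float64(-32.0), np.float64(0.579), np.float64(0.033), array([0.52, 0.76]))
(np.float64(1.2743460360708851), np.float64(-20.0), np.float64(0.582), np.float64(0.033), array([0.48, 0.8 ]))
top 291 315 182 206
model at .58,.033 [290.32077921 180.8713702 ] [313.41069595 205.62542065]
side 320 341 203 218
model at .58,.033 [319.00740243 198.00802704] [339.85632055 218.3192663 ]
[[ 0.6177  0.0939  0.012 ]
 [ 0.6677 -0.1896  0.012 ]
 [ 0.527  -0.2181  0.012 ]
 [ 0.4691  0.0779  0.012 ]]
```

Request:
move_arm:
  commands:
    - [[-0.9,-0.6,0,0,0,0],[-0.9,-0.6,0,0,0,0],[-0.9,-0.6,0,0,0,0],[-0.9,-0.6,0,0,0,0],[-0.9,-0.6,0,0,0,0],[-0.9,-0.6,0,0,0,0],[-0.9,-0.6,0,0,0,0],[-0.9,-0.6,0,0,0,0],[-0.9,-0.6,0,0,0,0],[-0.9,-0.6,0,0,0,0],[-0.9,-0.6,0,0,0,0],[-0.9,-0.6,0,0,0,0],[-0.9,-0.6,0,0,0,0],[-0.95,-0.7,0,0,0,0],[0,0,0.5,0,0,-0.4],[0,0,0.5,0,0,0],[0,0,0,0,0,0]]
  jaw: 0.7

```text
t: 2.82
tool_pos: [0.5789, 0.0306, 0.215]
tcp_rot: [[-0.913, 0.408, -0.003], [0.408, 0.913, -0.0], [0.003, -0.001, -1.0]]
ft_force: [0.5, 0.2, 0.5]
gripper_width: 0.0602
grasp_force: 0.0
```

```bash
cat > st.py <<'E'
from h import *
s=get_state();R=np.array(s["tcp_rot"]);print("t",s["t"],"p",np.round(s["tool_pos"],4),"yawy",np.degrees(np.arctan2(R[1,1],R[0,1])).round(2),"tilt",R[:,2].round(3),"q",np.round(s["q"],3),"F",np.round(s["ft_force"],1),"T",np.round(s["ft_torque"],2),"w",round(s["gripper_width"],4),s["grasp_force"])
def go(x,y,z): print("rows total",(R.T@(np.array([x,y,z])-s["tool_pos"])/.04).round(3))
E
python3 - <<'E'
from st import *
go(.580,.0305,.078)
im=get_image("side");cv2.imwrite("pics/s1.png",cv2.resize(im[110:270,240:440],(800,640),interpolation=2)[:600])
E
```

```text
t 2.825 p [0.5789 0.0306 0.215 ] yawy 65.92 tilt [-0.003 -0.    -1.   ] q [ 0.032  0.41   1.762  0.     0.973 -1.118] F [0.5 0.2 0.5] T [0.06 0.07 0.02] w 0.0602 0.0
rows total [-0.036  0.013  3.424]
```

View pics/s1.png

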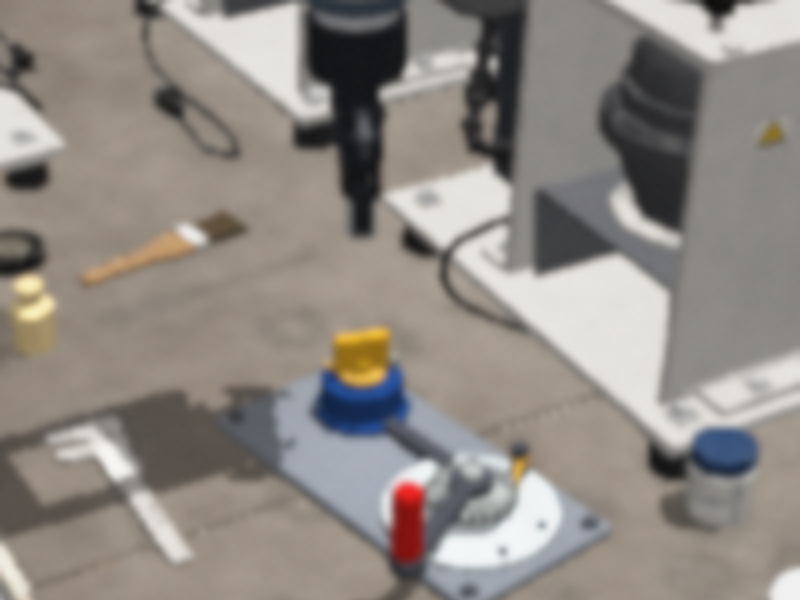

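The fingers at column 362 stand directly over the key at (362,355), so I'll descend and close.

Request:
move_arm:
  commands:
    - [[0,0,0.9,0,0,0],[0,0,0.9,0,0,0],[0,0,0.8,0,0,0],[0,0,0.5,0,0,0],[0,0,0.3,0,0,0],[0,0,0,0,0,0]]

```text
t: 3.62
tool_pos: [0.58, 0.0309, 0.0803]
tcp_rot: [[-0.913, 0.407, -0.0], [0.407, 0.913, -0.0], [0.0, -0.0, -1.0]]
ft_force: [-0.8, 0.0, -0.0]
gripper_width: 0.0597
grasp_force: 0.0
```

Request:
move_arm:
  commands:
    - [[0,0,0,0,0,0],[0,0,0,0,0,0],[0,0,0,0,0,0],[0,0,0,0,0,0],[0,0,0,0,0,0],[0,0,0,0,0,0]]
  jaw: 0
  grip_force: 50

```text
t: 4.38
tool_pos: [0.5801, 0.0306, 0.0811]
tcp_rot: [[-0.913, 0.407, 0.001], [0.407, 0.913, -0.0], [-0.001, 0.0, -1.0]]
ft_force: [-1.7, -1.3, 5.8]
gripper_width: 0.0094
grasp_force: 52.3
```

```bash
python3 st.py
```

```text
t 4.375 p [0.5801 0.0306 0.0811] yawy 65.95 tilt [ 0.001 -0.    -1.   ] q [ 0.032  0.608  1.82  -0.     0.713 -1.118] F [-1.7 -1.3  5.8] T [-0.31  0.34  0.03] w 0.0094 52.31005668640137
```

Request:
move_arm:
  commands:
    - [[0,0,0,0,0,1],[0,0,0,0,0,1],[0,0,0,0,0,1],[0,0,0,0,0,1],[0,0,0,0,0,1],[0,0,0,0,0,1],[0,0,0,0,0,1],[0,0,0,0,0,1],[0,0,0,0,0,1],[0,0,0,0,0,1],[0,0,0,0,0,1],[0,0,0,0,0,1],[0,0,0,0,0,1],[0,0,0,0,0,1],[0,0,0,0,0,1],[0,0,0,0,0,1],[0,0,0,0,0,1],[0,0,0,0,0,1]]

```text
t: 6.62
tool_pos: [0.5822, 0.0312, 0.0812]
tcp_rot: [[0.607, 0.795, 0.005], [0.795, -0.607, 0.0], [0.003, 0.004, -1.0]]
ft_force: [5.2, 1.8, -0.9]
gripper_width: 0.0091
grasp_force: 51.3
```

```bash
python3 st.py
```

```text
t 6.625 p [0.5822 0.0312 0.0812] yawy -37.36 tilt [ 0.005  0.    -1.   ] q [0.033 0.609 1.818 0.    0.71  0.685] F [ 5.2  1.8 -0.9] T [ 0.16 -0.71  0.21] w 0.0091 51.32794260978699
```

Request:
move_arm:
  commands:
    - [[0,0,0,0,0,0.8],[0,0,0,0,0,0.7],[0,0,0,0,0,0]]

```text
t: 7.0
tool_pos: [0.5823, 0.031, 0.0812]
tcp_rot: [[0.717, 0.697, 0.005], [0.697, -0.717, 0.0], [0.004, 0.003, -1.0]]
ft_force: [6.2, 0.1, -2.1]
gripper_width: 0.009
grasp_force: 51.2
```

```bash
python3 st.py
```

```text
t 7.0 p [0.5823 0.031  0.0812] yawy -45.83 tilt [ 0.005  0.    -1.   ] q [0.033 0.609 1.817 0.    0.71  0.832] F [ 6.2  0.1 -2.1] T [ 0.06 -0.75 -0.07] w 0.009 51.18152976036072
```

Request:
move_arm:
  commands:
    - [[0,0,0,0,0,0.8],[0,0,0,0,0,0.7],[0,0,0,0,0,0]]

```text
t: 7.38
tool_pos: [0.5824, 0.031, 0.0813]
tcp_rot: [[0.81, 0.587, 0.006], [0.587, -0.81, -0.001], [0.004, 0.004, -1.0]]
ft_force: [5.0, 0.8, 0.2]
gripper_width: 0.0093
grasp_force: 97.5
```

```bash
python3 st.py
```

```text
t 7.375 p [0.5824 0.031  0.0813] yawy -54.07 tilt [ 0.006 -0.001 -1.   ] q [ 0.033  0.609  1.817 -0.002  0.71   0.979] F [5.  0.8 0.2] T [ 0.18 -0.73  2.18] w 0.0093 97.4645484611392
```

Request:
move_arm:
  commands:
    - [[0,0,0,0,0,0],[0,0,0,0,0,0],[0,0,0,0,0,0],[0,0,-0.3,0,0,0],[0,0,-0.8,0,0,0],[0,0,-0.9,0,0,0],[0,0,-0.9,0,0,0],[0,0,-0.6,0,0,0],[0,0,0,0,0,0]]
  jaw: 0.7
  grip_force: 30

```text
t: 8.5
tool_pos: [0.5811, 0.0309, 0.223]
tcp_rot: [[0.813, 0.582, 0.005], [0.582, -0.813, 0.0], [0.004, 0.003, -1.0]]
ft_force: [0.2, 0.2, -0.1]
gripper_width: 0.0602
grasp_force: 0.0
```

```bash
python3 - <<'E'
from st import *
from fit import *
im=get_image("side");t=get_image("top")
cv2.imwrite("pics/s2.png",np.hstack([cv2.resize(im[150:260,280:380],(400,440),interpolation=2),cv2.resize(t[150:260,270:370],(400,440),interpolation=2)]))
E
```

```text
t 8.5 p [0.5811 0.0309 0.223 ] yawy -54.38 tilt [ 0.005  0.    -1.   ] q [0.033 0.399 1.756 0.    0.981 0.982] F [ 0.2  0.2 -0.1] T [0.04 0.03 0.01] w 0.0602 0.0
```

View pics/s2.png

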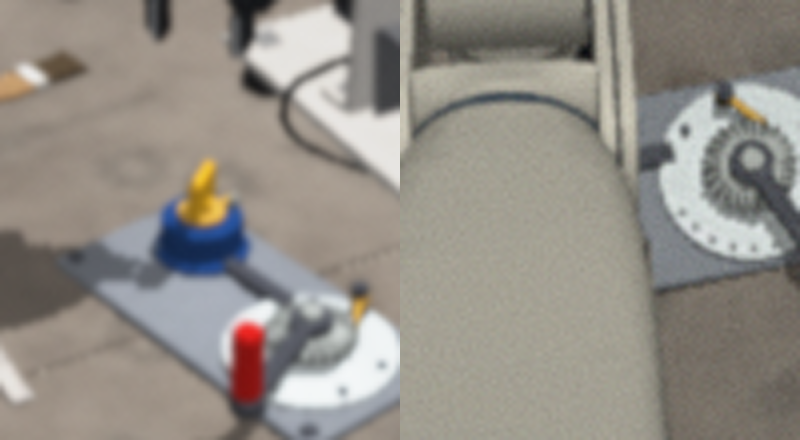

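Request:
move_arm:
  commands:
    - [[-0.84,0.55,0,0,0,0],[-0.84,0.55,0,0,0,0],[-0.84,0.55,0,0,0,0],[-0.84,0.55,0,0,0,0],[-0.84,0.55,0,0,0,0],[-0.84,0.55,0,0,0,0],[0,0,0,0,0,0.95],[0,0,0,0,0,0.95],[0,0,0,0,0,0.95],[0,0,0,0,0,0.95],[0,0,0,0,0,0.95],[0,0,0,0,0,0.85],[0,0,0,0,0,0]]

```text
t: 10.22
tool_pos: [0.4922, -0.1936, 0.219]
tcp_rot: [[0.998, 0.062, -0.002], [0.062, -0.998, 0.001], [-0.002, -0.001, -1.0]]
ft_force: [0.3, -0.0, 0.4]
gripper_width: 0.0599
grasp_force: 0.0
```

```bash
python3 - <<'E'
from st import *
from fit import *
im=get_image("side");t=get_image("top")
go(.494,-.193,.082)
cv2.imwrite("pics/s3.png",np.hstack([cv2.resize(im[130:270,290:390],(400,560),interpolation=2),cv2.resize(t[130:270,270:370],(400,560),interpolation=2)]))
R=colour(im,(0,130,80),(8,255,255),(342,240),22);print(mom(R))
K=colour(t,(15,110,80),(35,255,255),(303,190),22);print("key",mom(K))
E
```

```text
t 10.225 p [ 0.4922 -0.1936  0.219 ] yawy -86.42 tilt [-0.002  0.001 -1.   ] q [-0.397  0.334  1.87   0.     0.94   1.111] F [ 0.3 -0.   0.4] T [-0.04  0.02 -0.01] w 0.0599 0.0
rows total [ 0.054 -0.007  3.426]
(array([341.64885496, 240.80152672]), np.float64(-1.5322643127811322), 33405.0)
key (array([302.13669065, 190.58992806]), np.float64(1.1404205365703834), 35445.0)
```

View pics/s3.png

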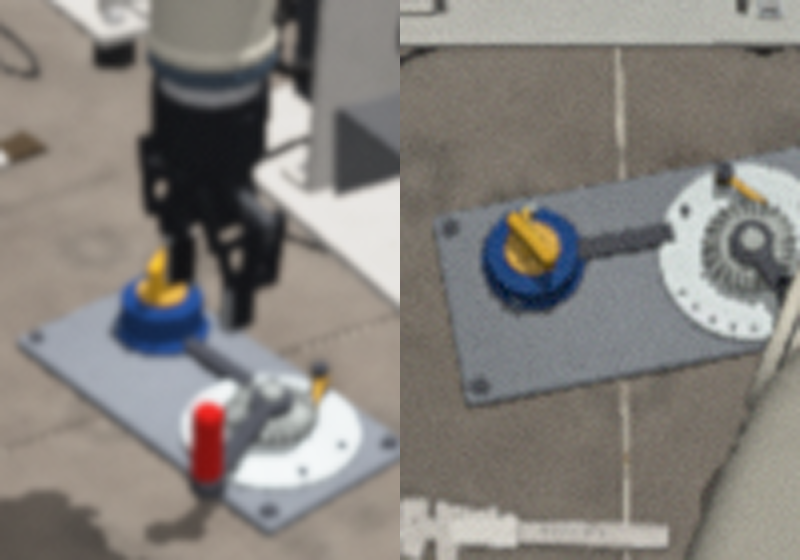

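The key's blade now lies at about +35° yaw, top-left to bottom-right at (530,237), which agrees with the stop. The gripper is over the handle, so I'll descend.

Request:
move_arm:
  commands:
    - [[0.05,0,0.9,0,0,0],[0,0,0.9,0,0,0],[0,0,0.8,0,0,0],[0,0,0.5,0,0,0],[0,0,0.33,0,0,0],[0,0,0,0,0,0]]

```text
t: 11.08
tool_pos: [0.4944, -0.1935, 0.0823]
tcp_rot: [[0.998, 0.062, -0.002], [0.062, -0.998, 0.001], [-0.002, -0.001, -1.0]]
ft_force: [0.4, -0.6, -0.2]
gripper_width: 0.06
grasp_force: 0.0
```

```bash
python3 - <<'E'
from st import *
im=get_image("side");go(.494,-.193,.082)
cv2.imwrite("pics/s4.png",cv2.resize(im[150:270,290:410],(600,600),interpolation=2))
E
```

```text
t 11.075 p [ 0.4944 -0.1935  0.0823] yawy -86.43 tilt [-0.002  0.001 -1.   ] q [-0.396  0.557  1.93  -0.     0.656  1.113] F [ 0.4 -0.6 -0.2] T [-0.02 -0.02  0.01] w 0.06 0.0
rows total [-0.009 -0.014  0.009]
```

View pics/s4.png

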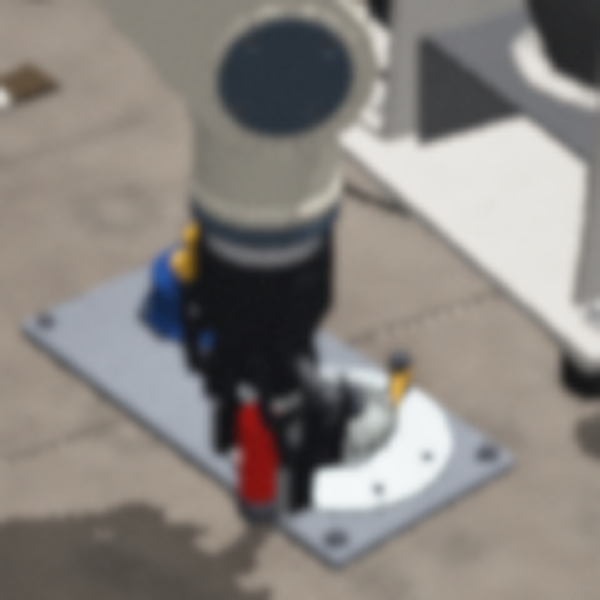

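The handle at (258,455) sits between the fingers at (222,430) and (300,470), so I'll close.

Request:
move_arm:
  commands:
    - [[0,0,0,0,0,0],[0,0,0,0,0,0],[0,0,0,0,0,0],[0,0,0,0,0,0],[0,0,0,0,0,0]]
  jaw: 0
  grip_force: 40

```text
t: 11.75
tool_pos: [0.4953, -0.1933, 0.0841]
tcp_rot: [[0.998, 0.062, 0.001], [0.062, -0.998, 0.0], [0.001, -0.0, -1.0]]
ft_force: [-0.1, 3.7, 6.2]
gripper_width: 0.0232
grasp_force: 38.8
```

```bash
cat > arc.py <<'E'
from st import *
def plan(px,py,a,cl,n,r=.11):
    # rows in tool axes to go from the present spot to start angle a(deg) minus k clicks
    Ry=R; p=np.array(s["tool_pos"]);
    for k in np.linspace(*cl,n):
        t=np.radians(a-15*k);q=np.array([px+r*np.cos(t),py+r*np.sin(t),p[2]])
        print(round(k,2),(R.T@(q-p)/.04).round(3)[:2],q.round(4)[:2]);p=q
E
python3 - <<'E'
from arc import *
p=np.array(s["tool_pos"]);v=p[:2]-[.5841,-.1327];print(np.hypot(*v),np.degrees(np.arctan2(v[1],v[0])))
E
```

```text
t 11.75 p [ 0.4953 -0.1933  0.0841] yawy -86.46 tilt [ 0.001  0.    -1.   ] q [-3.950e-01  5.540e-01  1.930e+00  1.000e-03  6.570e-01  1.113e+00] F [-0.1  3.7  6.2] T [0.66 0.05 0.01] w 0.0232 38.81181925535202
0.10753512016137372 -145.67794522567107
```

```bash
python3 - <<'E'
from arc import *
plan(.5853,-.1325,-145.8,(0,2,),9)
E
```

```text
t 11.75 p [ 0.4953 -0.1933  0.0841] yawy -86.46 tilt [ 0.001  0.    -1.   ] q [-3.950e-01  5.540e-01  1.930e+00  1.000e-03  6.570e-01  1.113e+00] F [-0.1  3.7  6.2] T [0.66 0.05 0.01] w 0.0232 38.81181925535202
0.0 [-0.026  0.023] [ 0.4943 -0.1943]
0.25 [-0.087 -0.158] [ 0.4905 -0.1882]
0.5 [-0.076 -0.163] [ 0.487  -0.1819]
0.75 [-0.065 -0.168] [ 0.484  -0.1754]
1.0 [-0.054 -0.172] [ 0.4814 -0.1687]
1.25 [-0.043 -0.175] [ 0.4793 -0.1618]
1.5 [-0.031 -0.177] [ 0.4776 -0.1548]
1.75 [-0.02  -0.179] [ 0.4764 -0.1477]
2.0 [-0.008 -0.18 ] [ 0.4756 -0.1406]
```

Request:
move_arm:
  commands:
    - [[-0.09,-0.16,0,0,0,0],[-0.08,-0.16,0,0,0,0],[-0.06,-0.17,0,0,0,0],[-0.05,-0.17,0,0,0,0],[0,0,0,0,0,0]]

```text
t: 12.38
tool_pos: [0.4825, -0.1677, 0.084]
tcp_rot: [[0.998, 0.062, 0.002], [0.062, -0.998, -0.0], [0.002, 0.0, -1.0]]
ft_force: [1.1, 3.8, 8.9]
gripper_width: 0.0233
grasp_force: 39.8
```

```bash
python3 st.py
```

```text
t 12.375 p [ 0.4825 -0.1677  0.084 ] yawy -86.45 tilt [ 0.002 -0.    -1.   ] q [-3.580e-01  5.340e-01  1.976e+00  1.000e-03  6.300e-01  1.151e+00] F [1.1 3.8 8.9] T [ 0.69 -0.3  -0.04] w 0.0233 39.84025999903679
```

Request:
move_arm:
  commands:
    - [[-0.04,-0.17,0,0,0,0],[-0.03,-0.18,0,0,0,0],[-0.02,-0.18,0,0,0,0],[-0.01,-0.18,0,0,0,0],[0,0,0,0,0,0]]

```text
t: 13.0
tool_pos: [0.4768, -0.1396, 0.0841]
tcp_rot: [[0.998, 0.062, 0.002], [0.062, -0.998, -0.0], [0.002, 0.0, -1.0]]
ft_force: [1.3, 2.7, 8.2]
gripper_width: 0.0233
grasp_force: 39.9
```

```bash
python3 - <<'E'
from arc import *
im=get_image("side");t=get_image("top")
cv2.imwrite("pics/s5.png",np.hstack([cv2.resize(im[150:270,290:390],(400,480),interpolation=2),cv2.resize(t[130:250,300:400],(400,480),interpolation=2)]))
plan(.5853,-.1325,-145.8,(2,4,),9)
E
```

```text
t 13.0 p [ 0.4768 -0.1396  0.0841] yawy -86.45 tilt [ 0.002 -0.    -1.   ] q [-0.309  0.52   2.007  0.     0.613  1.2  ] F [1.3 2.7 8.2] T [ 0.37 -0.07 -0.04] w 0.0233 39.93039786815643
2.0 [-0.033  0.023] [ 0.4756 -0.1406]
2.25 [ 0.004 -0.18 ] [ 0.4753 -0.1334]
2.5 [ 0.016 -0.179] [ 0.4755 -0.1262]
2.75 [ 0.027 -0.178] [ 0.4761 -0.119 ]
3.0 [ 0.039 -0.176] [ 0.4772 -0.1119]
3.25 [ 0.05  -0.173] [ 0.4788 -0.1049]
3.5 [ 0.061 -0.169] [ 0.4809 -0.098 ]
3.75 [ 0.072 -0.165] [ 0.4833 -0.0912]
4.0 [ 0.083 -0.16 ] [ 0.4863 -0.0846]
```

View pics/s5.png

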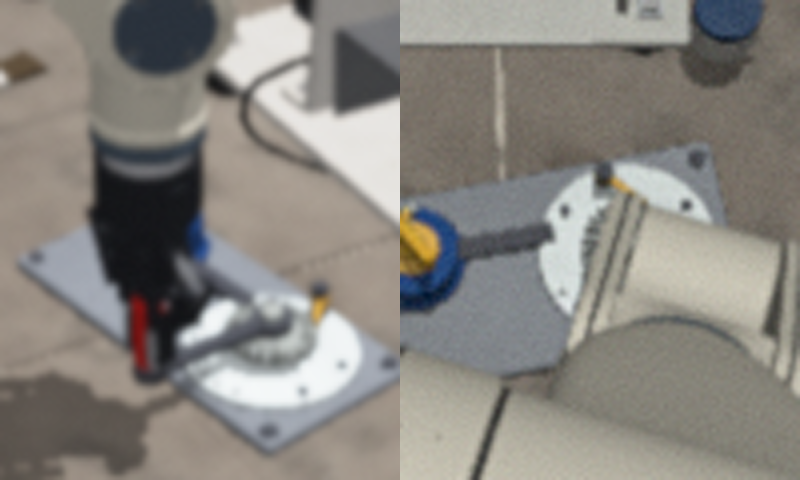

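The lever follows the gripper and now points to (145,370) in the side view. The chord so far is 56.8 mm, which matches two clicks.

Request:
move_arm:
  commands:
    - [[0,-0.18,0,0,0,0],[0.01,-0.18,0,0,0,0],[0.02,-0.18,0,0,0,0],[0.03,-0.18,0,0,0,0],[0,0,0,0,0,0]]

```text
t: 13.72
tool_pos: [0.4786, -0.1108, 0.0841]
tcp_rot: [[0.998, 0.062, 0.004], [0.062, -0.998, -0.001], [0.004, 0.001, -1.0]]
ft_force: [4.1, 0.8, 4.8]
gripper_width: 0.023
grasp_force: 39.7
```

Request:
move_arm:
  commands:
    - [[0.05,-0.17,0,0,0,0],[0.06,-0.17,0,0,0,0],[0,0,0,0,0,0]]

```text
t: 14.1
tool_pos: [0.482, -0.0975, 0.0841]
tcp_rot: [[0.998, 0.063, 0.004], [0.063, -0.998, -0.001], [0.004, 0.002, -1.0]]
ft_force: [2.0, -3.0, 6.3]
gripper_width: 0.0231
grasp_force: 39.8
```

```bash
python3 - <<'E'
from arc import *
p=np.array(s["tool_pos"]);print(np.hypot(*(p[:2]-[.4953,-.1933])))
plan(.5853,-.1325,-145.8,(3.5,4.1),5)
E
```

```text
t 14.1 p [ 0.482  -0.0975  0.0841] yawy -86.42 tilt [ 0.004 -0.001 -1.   ] q [-2.230e-01  5.150e-01  2.019e+00 -1.000e-03  6.040e-01  1.285e+00] F [ 2.  -3.   6.3] T [-0.55 -0.35 -0.03] w 0.0231 39.83439043164253
0.0967281018030767
3.5 [-0.03  0.01] [ 0.4809 -0.098 ]
3.65 [ 0.042 -0.099] [ 0.4823 -0.0939]
3.8 [ 0.046 -0.098] [ 0.4839 -0.0899]
3.95 [ 0.05  -0.096] [ 0.4856 -0.0859]
4.1 [ 0.054 -0.094] [ 0.4876 -0.082 ]
```

Request:
move_arm:
  commands:
    - [[0.04,-0.1,0,0,0,0],[0,0,0,0,0,0]]

```text
t: 14.35
tool_pos: [0.4833, -0.0937, 0.0841]
tcp_rot: [[0.998, 0.062, 0.004], [0.062, -0.998, -0.002], [0.004, 0.002, -1.0]]
ft_force: [1.7, -5.1, 5.3]
gripper_width: 0.0229
grasp_force: 39.9
```

Request:
move_arm:
  commands:
    - [[0.05,-0.1,0,0,0,0],[0,0,0,0,0,0]]

```text
t: 14.6
tool_pos: [0.485, -0.0894, 0.0841]
tcp_rot: [[0.998, 0.062, 0.003], [0.062, -0.998, -0.001], [0.003, 0.001, -1.0]]
ft_force: [2.5, -4.9, 5.0]
gripper_width: 0.0228
grasp_force: 39.8
```

Request:
move_arm:
  commands:
    - [[0.05,-0.1,0,0,0,0],[0,0,0,0,0,0]]

```text
t: 14.85
tool_pos: [0.4871, -0.0848, 0.0842]
tcp_rot: [[0.998, 0.061, 0.004], [0.061, -0.998, -0.0], [0.004, 0.001, -1.0]]
ft_force: [4.5, 3.1, 4.9]
gripper_width: 0.0231
grasp_force: 39.9
```

```bash
python3 - <<'E'
from arc import *
p=np.array(s["tool_pos"]);print(np.hypot(*(p[:2]-[.4953,-.1933])))
E
```

```text
t 14.85 p [ 0.4871 -0.0848  0.0842] yawy -86.47 tilt [ 0.004 -0.    -1.   ] q [-1.970e-01  5.170e-01  2.013e+00  1.000e-03  6.070e-01  1.312e+00] F [4.5 3.1 4.9] T [ 0.54 -0.65 -0.04] w 0.0231 39.9206368625164
0.10877799121650354
```

The push fell from -4.9 to +3.1 N, so the fourth click has dropped in at a chord of about 109 mm. I'll nudge it slightly forward, let it settle and hand in.

Request:
move_arm:
  commands:
    - [[0.01,-0.03,0,0,0,0],[0,0,0,0,0,0],[0,0,0,0,0,0],[0,0,0,0,0,0],[0,0,0,0,0,0]]

```text
t: 15.48
tool_pos: [0.4876, -0.0839, 0.0841]
tcp_rot: [[0.998, 0.062, 0.004], [0.062, -0.998, -0.001], [0.004, 0.001, -1.0]]
ft_force: [4.6, -0.2, 6.9]
gripper_width: 0.0233
grasp_force: 40.0
```

```bash
python3 - <<'E'
from arc import *
p=np.array(s["tool_pos"]);print(np.hypot(*(p[:2]-[.4953,-.1933])))
for c,z in(("side",.088),("top",.088)):
    get_image(c)
    for r in tip_of(c,"handle")[:1]: print(c,r["p"],at(c,r["xy"],z))
print(finish_job())
E
```

```text
t 15.475 p [ 0.4876 -0.0839  0.0841] yawy -86.46 tilt [ 0.004 -0.001 -1.   ] q [-0.194  0.518  2.013  0.     0.607  1.314] F [ 4.6 -0.2  6.9] T [ 0.03 -0.74  0.02] w 0.0233 39.9701464176178
0.10971170076843857
side 0.89 [ 0.48789442 -0.07950731  0.088     ]
the job is handed in; nothing more can be done
None
```

I wound the key to its stop, advanced the lever four clicks (about 110 mm at the handle), and handed the job in at 15.5 s with the handle still gripped at 40 N; no verdict came back.

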